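# Put the stacked polishing laps away in their own dishes

### The arm

A 6-joint arm with a two-finger parallel gripper is mounted at the origin on the work surface. World frame = base frame: x ahead of the robot, y to its left, z up, the work surface at z = 0. Lengths are in m, angles in degrees, forces in N, time in s.
With the tool pointing down it reaches from about 0.35 to 0.875 m from the base axis. Payload 4.2 kg.
Tool frame: the origin (TCP) lies at the very end of the fingers, on their centre line; the grasp point (between the pads) lies behind it (r.grip_point_offset is the z of the grasp point in the tool frame, in m); z points along the fingers, y is the direction in which the jaws open and shut (so a half turn about z gives the same grasp; the last joint's range is limited). The gripper opens to 87 mm and grips with 3 to 60 N. Pads are 19 mm wide; open, the fingers measure 117 mm over their backs; the gripper's body (75 mm by 190 mm) begins 51 mm behind the grasp point.
Start: joints at [88.155, 22.042, 0.453, 0, -68.411, -14.817], TCP at [0.179, 0.599, 0.223] pointing down, gripper open.
Joint ranges: [-179.83, 179.83], [-69.29, 118.12], [-61.27, 80.66], [-181.25, 117.63], [-171.15, -9.14], [-177.46, 177.46]. Speed limits (degrees/s): [159.86, 159.86, 180, 180, 180, 180].

### API

Orientations are given as a 3x3 rotation matrix whose columns are the frame's x, y, z axes.
In Python, from station import r, capture, workorder gives the robot as it stands. The module is installed in compiled form; this text tells all that it offers.
- The arm moves only by the shell command python3 -m crank 'ROWS'. ROWS is JSON, a list of rows, each an object with "delta_rot": the turn, a rotation vector about the tool's x, y, z in rad, a list of three; "linear": the shift along the tool's x, y, z in m, a list of three; "gripper": the opening in per cent of the stroke, from 0 (shut) to 100 (fully open). A call has 1 to 10 rows; each row shifts and turns the commanded pose from where the row before left it, along the tool's axes as they then stand; what a row does not reach is not made up. A row lasts 1/8 s, in which the tool goes at most 62.5 mm and 10.7 degrees, less where a joint would pass 70% of its speed; a pose out of reach is approached as far as the arm can. A call is refused whole if a number of a shift passes 0.0625 or a number of a turn 0.188, either way. A call with a gripper value outside its range is refused whole. The fingers move at their own pace and stop on an object; the grip force is fixed at half the most. Time passes only in rows, so rows that do not move let the fingers close. It gives the time, the measured TCP pose, the force and the opening at its end, in the units of the state.
- r.sense(): the state, without advancing time (a new reading comes with each control period).
- capture(name): name is "scene" or "top"; returns a dict with "img" (480x640x3 uint8, blue, green, red), "fx", "fy", "cx", "cy" (pixels), "dist_coeffs" ([k1, k2, p1, p2, k3] as OpenCV has them; the pictures are not rectified), "world_from_camera" (4x4, takes a point from camera to world coordinates). Camera axes: x right, y down, z forward; pixel columns grow to the right and rows downward; lengths in m; the calibration is good to about 2 mm. A picture is of the moment at which its call begins. There is no depth.
- workorder.finish_job(): hands the job in, once; it reports no verdict.
The state is a dict: "time_s": time; "joints": joint angles; "joint_velocities": joint speeds; "effort": joint torques, N m; "tcp_pos": TCP position; "ee_rot": TCP orientation; "wrist_force": force on the tool from outside, world axes, zero at the start; "moment": the same for the moment, N m; "gripper_width": opening from 0.0 (shut) to 1.0 (fully open).
Only numpy, scipy, OpenCV 4.12 (cv2) and the standard library are available. Lean on these libraries where they do the work, as an engineer would, in place of code of your own. Each camera call takes 0.05 s, during which the arm holds its last target.

### The job

The four polishing laps have been left stacked on the gem-cutting bench: take the stack apart from the top down and put each lap away, hub up and lying flat, in its own white dish, the one just a little wider than the lap. Lower each lap in rather than dropping it, never tip one over, and let no lap touch another lap's dish, so that no grit is carried over. Leave the glass beaker and the amber jar standing where they are.

Things in the scene. Friction and masses are not known exactly. Their poses are not given: they have to be found in the camera images.
- lap_large: The large lap: a round dark cast iron polishing disc 130 mm across and 10 mm thick with, rising from its centre, a plain aluminium grip hub 30 mm across and 28 mm tall (38 mm overall). At the start it lies hub up, at the bottom of the stack, on a round cork pad 156 mm across and 6 mm thick. Origin: centre of its underside; z up through the hub.
- lap_medium: The medium lap: a round copper polishing disc 104 mm across and 10 mm thick with, rising from its centre, a plain aluminium grip hub 30 mm across and 28 mm tall (38 mm overall). At the start it lies hub up, second from the bottom. Origin: centre of its underside; z up through the hub.
- lap_small: The small lap: a round bright aluminium polishing disc 78 mm across and 10 mm thick with, rising from its centre, a plain aluminium grip hub 30 mm across and 28 mm tall (38 mm overall). At the start it lies hub up, third from the bottom. Origin: centre of its underside; z up through the hub.
- lap_tiny: The tiny lap: a round black resin polishing disc 54 mm across and 10 mm thick with, rising from its centre, a plain aluminium grip hub 30 mm across and 28 mm tall (38 mm overall). At the start it lies hub up, on top of the stack. Origin: centre of its underside; z up through the hub.
- dish_large: The dish of the large lap: the fixed round white dish of 158 mm outside and 150 mm inside diameter, the one 20 mm wider inside than its lap. 14 mm high rim, 4 mm thick wall, floor 4 mm above the table. Origin: centre of its underside, on the table; z up.
- dish_medium: The dish of the medium lap: the fixed round white dish of 132 mm outside and 124 mm inside diameter, the one 20 mm wider inside than its lap. 14 mm high rim, 4 mm thick wall, floor 4 mm above the table. Origin: centre of its underside, on the table; z up.
- dish_small: The dish of the small lap: the fixed round white dish of 106 mm outside and 98 mm inside diameter, the one 20 mm wider inside than its lap. 14 mm high rim, 4 mm thick wall, floor 4 mm above the table. Origin: centre of its underside, on the table; z up.
- dish_tiny: The dish of the tiny lap: the fixed round white dish of 82 mm outside and 74 mm inside diameter, the one 20 mm wider inside than its lap. 14 mm high rim, 4 mm thick wall, floor 4 mm above the table. Origin: centre of its underside, on the table; z up.
- beaker: A loose empty glass beaker, about 64 mm across and 85 mm tall, standing on the table. Origin: centre of its underside; z up.
- jar: A loose closed amber glass jar, 48 mm across and 60 mm tall, standing on the table. Origin: centre of its underside; z up.
There are look-alikes about, which are no part of the job. What is shaped like the lap_large but blue or green is not meant. What is shaped like the lap_tiny but red is not meant.

How it is judged:
By the outcome, as a careful person would: the job done as asked, in the order asked, and still so for the second after the job is handed in, with the robot touching nothing.
It also fails if it takes over 128 s, if anything falls off the work surface, if the arm or the gripper's body presses on something with over 40 N, if the wrist force passes 120 N, or if a joint passes its speed limit or range.

## Working session

There is one attempt and no reset: what is moved stays moved. The work goes in short steps, Python scripts to look and compute and a shell command to move; the robot and the scene stay as the last step left them, time stands still between calls to the robot, and variables do not carry over. Pictures are saved under pics/ and viewed, and the job is handed in when it is done.

```bash
mkdir -p pics
python3 - <<'E'
from station import r,capture
import cv2,numpy as np
s=r.sense()
for k,v in s.items(): print(k,np.round(v,4).tolist())
print(r.grip_point_offset)
for n in("scene","top"):
    c=capture(n); cv2.imwrite(f"pics/{n}0.png",c["img"])
    print(n,c["fx"],c["fy"],c["cx"],c["cy"],c["dist_coeffs"]); print(np.round(c["world_from_camera"],4))
E
```

```text
time_s 0.0
joints [88.1551, 22.0894, 0.3791, -0.0304, -68.4108, -14.8144]
joint_velocities [-0.0394, -0.0485, 0.0799, -0.0493, 0.0128, -0.1179]
effort [0.0004, -39.0667, 18.7399, 4.2196, 0.011, -0.0002]
tcp_pos [0.179, 0.5982, 0.2215]
ee_rot [[0.958, -0.2869, -0.0006], [-0.2869, -0.958, -0.0021], [0.0001, 0.0022, -1.0]]
wrist_force [-0.0005, -0.0182, 0.1847]
moment [0.0652, 0.0041, 0.0505]
gripper_width 0.9992
-0.0187
scene 569.5946737550905 569.5946737550905 326.19076974348417 239.5678487727063 [-0.17992916  0.          0.          0.          0.        ]
[[-0.8347  0.4738 -0.2805  0.7771]
 [ 0.5505  0.7277 -0.4092  0.5333]
 [ 0.0102 -0.496  -0.8683  1.1801]
 [ 0.      0.      0.      1.    ]]
top 504.93629940348035 504.93629940348035 316.5530498281204 243.534696409243 [-0.01685229  0.          0.          0.          0.        ]
[[ 0.0269 -0.9933  0.112   0.3163]
 [-0.9996 -0.0258  0.0115  0.0065]
 [-0.0085 -0.1123 -0.9936  1.174 ]
 [ 0.      0.      0.      1.    ]]
```

View pics/scene0.png

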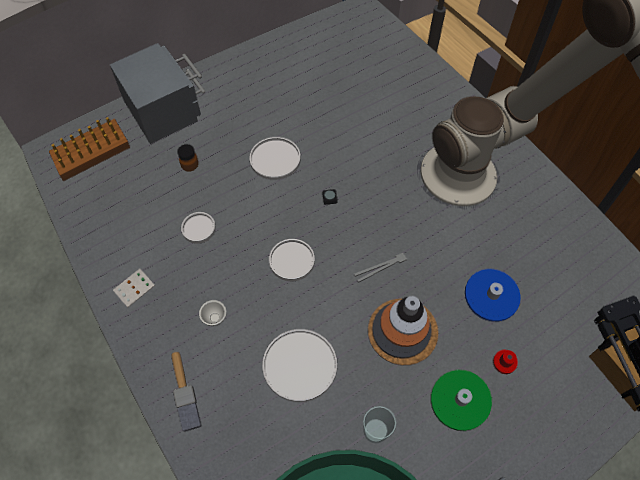

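View pics/top0.png

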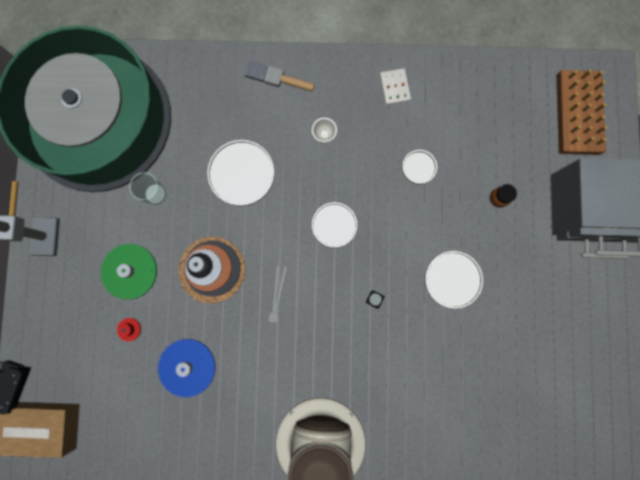

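```bash
cat > h.py <<'E'
from station import r,capture
import cv2,numpy as np
def ray(c,uv):
    K=np.array([[c["fx"],0,c["cx"]],[0,c["fy"],c["cy"]],[0,0,1.]])
    p=cv2.undistortPoints(np.array([[uv]],float),K,np.array(c["dist_coeffs"],float))[0,0]
    T=np.array(c["world_from_camera"]); return T[:3,3],T[:3,:3]@np.array([p[0],p[1],1])
def at(c,uv,z):
    o,d=ray(c,uv); return o+d*(z-o[2])/d[2]
def proj(c,P):
    K=np.array([[c["fx"],0,c["cx"]],[0,c["fy"],c["cy"]],[0,0,1.]])
    T=np.linalg.inv(np.array(c["world_from_camera"]))
    return cv2.projectPoints(np.array(P,float).reshape(-1,1,3),cv2.Rodrigues(T[:3,:3])[0],T[:3,3],K,np.array(c["dist_coeffs"],float))[0][:,0]
def circ(c,ctr,rad):
    a=np.linspace(0,2*np.pi,73); return proj(c,[[ctr[0]+rad*np.cos(t),ctr[1]+rad*np.sin(t),ctr[2]] for t in a])
def crop(c,name,u0,v0,w,h,k,circles=()):
    im=cv2.resize(c["img"][v0:v0+h,u0:u0+w],None,fx=k,fy=k,interpolation=cv2.INTER_CUBIC)
    for ctr,rad,col in circles:
        p=(circ(c,ctr,rad)-[u0,v0]+.5)*k-.5
        cv2.polylines(im,[np.int32(np.round(p))],True,col,1)
    cv2.imwrite(f"pics/{name}.png",im)
def two(a,ua,b,ub):
    (o1,d1),(o2,d2)=ray(a,ua),ray(b,ub)
    t=np.linalg.lstsq(np.c_[d1,-d2],o2-o1,rcond=None)[0]
    p,q=o1+d1*t[0],o2+d2*t[1]; return (p+q)/2,np.linalg.norm(p-q)
E
python3 - <<'E'
from h import *
s,t=capture("scene"),capture("top")
crop(s,"s_stack",355,280,100,90,8); crop(t,"t_stack",165,225,90,80,8)
# dishes by white threshold + ellipse
for n,c,seeds in(("top",t,[(241,173),(335,225),(454,279),(420,167)]),("scene",s,[(300,365),(292,259),(275,158),(198,227)])):
    for sd in seeds:
        m=c["img"].min(2)>120
        k,l=cv2.connectedComponents(m.astype(np.uint8)); q=(l==l[sd[1],sd[0]]).astype(np.uint8)
        ct=max(cv2.findContours(q,0,cv2.CHAIN_APPROX_NONE)[0],key=len)
        P=np.array([at(c,p,0.014)[:2] for p in ct[:,0].astype(float)])
        (e,ax,_)=cv2.fitEllipse(ct); 
        A=np.c_[2*P,np.ones(len(P))]; x=np.linalg.lstsq(A,(P**2).sum(1),rcond=None)[0]
        print(n,sd,np.round(x[:2],4),"dia",round(2*np.sqrt(x[2]+x[0]**2+x[1]**2),4),"reach",round(np.hypot(*x[:2]),3))
E
```

```text
top (241, 173) [0.6128 0.2046] dia 0.1613 reach 0.646
top (335, 225) [ 0.3218 -0.0468] dia 0.2721 reach 0.325
top (454, 279) [ 0.3736 -0.2972] dia 0.1356 reach 0.477
top (420, 167) [ 0.6374 -0.2175] dia 0.0851 reach 0.673
scene (300, 365) [0.6142 0.2048] dia 0.1561 reach 0.647
scene (292, 259) [ 0.4951 -0.0192] dia 0.1036 reach 0.495
scene (275, 158) [ 0.3754 -0.2971] dia 0.1292 reach 0.479
scene (198, 227) [ 0.639  -0.2172] dia 0.08 reach 0.675
```

View pics/s_stack.png

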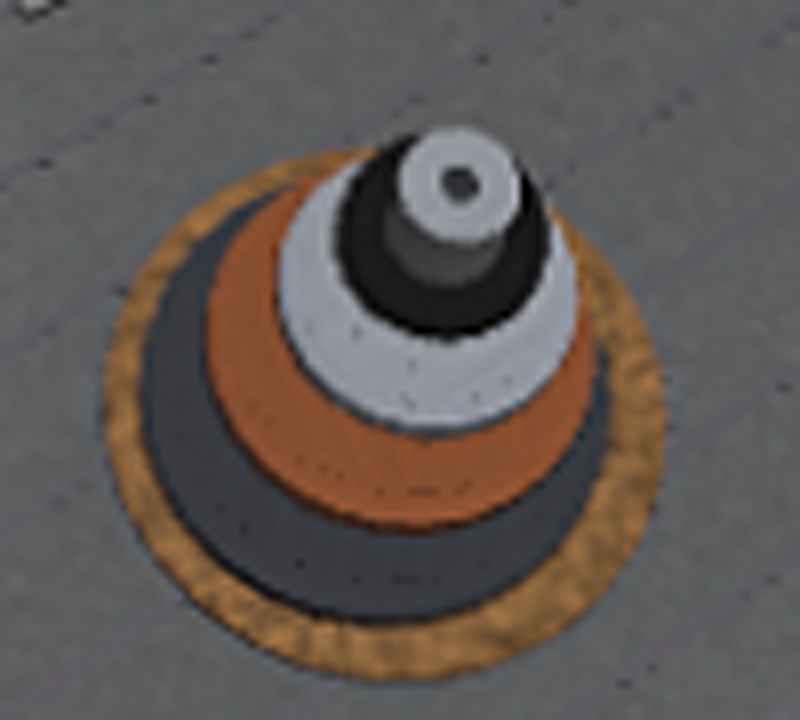

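View pics/t_stack.png

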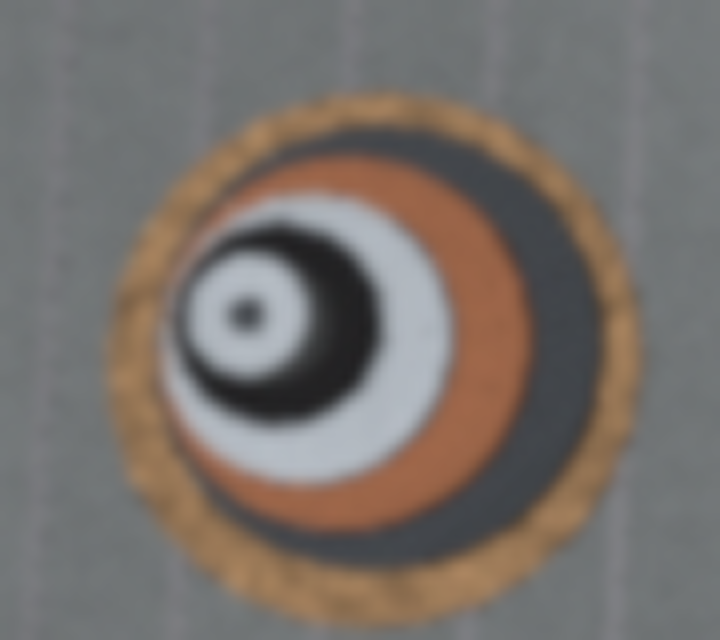

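Run:
```python
from h import *
s,t=capture("scene"),capture("top")
us,ut=(412.06,302.56),(195.44,263.94)
print(two(s,us,t,ut)); print(at(s,us,.158),at(t,ut,.158))
# disc bottoms from top edge bounds: rough centres of disc top ellipses in the top view crop
for nm,uv,z in(("tiny",(279,322),.130),("small",(306,339),.092),("med",(348,344),.054),("large",(395,347),.016),("pad",(375,360),.006)):
    u=(165+(uv[0]+.5)/8-.5,225+(uv[1]+.5)/8-.5); print(nm,at(t,u,z))
c=t; sd=(335,225)
m=c["img"].min(2)>165
k,l=cv2.connectedComponents(m.astype(np.uint8)); q=(l==l[sd[1],sd[0]]).astype(np.uint8)
ct=max(cv2.findContours(q,0,cv2.CHAIN_APPROX_NONE)[0],key=len)
P=np.array([at(c,p,0.014)[:2] for p in ct[:,0].astype(float)])
A=np.c_[2*P,np.ones(len(P))]; x=np.linalg.lstsq(A,(P**2).sum(1),rcond=None)[0]
print(x[:2],2*np.sqrt(x[2]+x[0]**2+x[1]**2))
print("beaker",at(t,(150,190),0),at(s,(376,432),0),"jar",at(s,(188,166),0))
```

```text
(array([0.38335572, 0.26200173, 0.15660791]), np.float64(0.0007945409149067471))
[0.38420598 0.26212407 0.158     ] [0.38296978 0.2619224  0.158     ]
tiny [0.38321493 0.26053119 0.13      ]
small [0.38126952 0.26225025 0.092     ]
med [0.38247207 0.2594338  0.054     ]
large [0.38421571 0.25441129 0.016     ]
pad [0.38087586 0.26218277 0.006     ]
[ 0.49331632 -0.01958101] 0.10340973166811396
beaker [0.56652372 0.41977873 0.        ] [0.55973051 0.4103439  0.        ] jar [ 0.57623552 -0.40378434  0.        ]
```

```bash
python3 -m crank '[{"delta_rot":[0,0,-0.1455],"linear":[0,0,0],"gripper":100},{"delta_rot":[0,0,-0.1455],"linear":[0,0,0],"gripper":100},{"delta_rot":[0,0,0],"linear":[0.02,0.034,0],"gripper":100},{"delta_rot":[0,0,0],"linear":[0.026,0.043,0],"gripper":100},{"delta_rot":[0,0,0],"linear":[0.026,0.043,0],"gripper":100},{"delta_rot":[0,0,0],"linear":[0.026,0.043,0],"gripper":100},{"delta_rot":[0,0,0],"linear":[0.026,0.043,0],"gripper":100},{"delta_rot":[0,0,0],"linear":[0.026,0.043,0],"gripper":100},{"delta_rot":[0,0,0],"linear":[0.026,0.043,0],"gripper":100},{"delta_rot":[0,0,0],"linear":[0.02,0.034,0],"gripper":100}]'
python3 -m crank '[{"delta_rot":[0,0,0],"linear":[0.008,0.01,0],"gripper":100},{"delta_rot":[0,0,0],"linear":[0,0,0],"gripper":100}]'
```

```text
time_s: 1.55
tcp_pos: [0.3758, 0.2711, 0.2228]
ee_rot: [[1.0, -0.0, 0.0], [-0.0, -1.0, 0.0], [0.0, -0.0, -1.0]]
wrist_force: [0.6, 1.0, -0.7]
gripper_width: 0.999
time_s: 1.8
tcp_pos: [0.3836, 0.2627, 0.2226]
ee_rot: [[1.0, -0.001, 0.0], [-0.001, -1.0, 0.0], [0.0, -0.0, -1.0]]
wrist_force: [1.2, 0.0, -0.0]
gripper_width: 1.0
```

```bash
python3 -m crank '[{"delta_rot":[0,0,0],"linear":[0,0.0007,0.02],"gripper":100},{"delta_rot":[0,0,0],"linear":[0,0,0.025],"gripper":100},{"delta_rot":[0,0,0],"linear":[0,0,0.025],"gripper":100},{"delta_rot":[0,0,0],"linear":[0,0,0.012],"gripper":100},{"delta_rot":[0,0,0],"linear":[0,0,0.006],"gripper":60},{"delta_rot":[0,0,0],"linear":[0,0,0],"gripper":50}]'
python3 - <<'E'
from h import *
s,t=capture("scene"),capture("top")
crop(s,"s1",330,210,200,150,4);crop(t,"t1",130,180,150,130,4)
E
```

```text
time_s: 2.55
tcp_pos: [0.3833, 0.2626, 0.1347]
ee_rot: [[1.0, 0.001, 0.0], [0.001, -1.0, 0.0], [0.0, -0.0, -1.0]]
wrist_force: [1.1, -0.5, 0.4]
gripper_width: 0.853
```

View pics/s1.png

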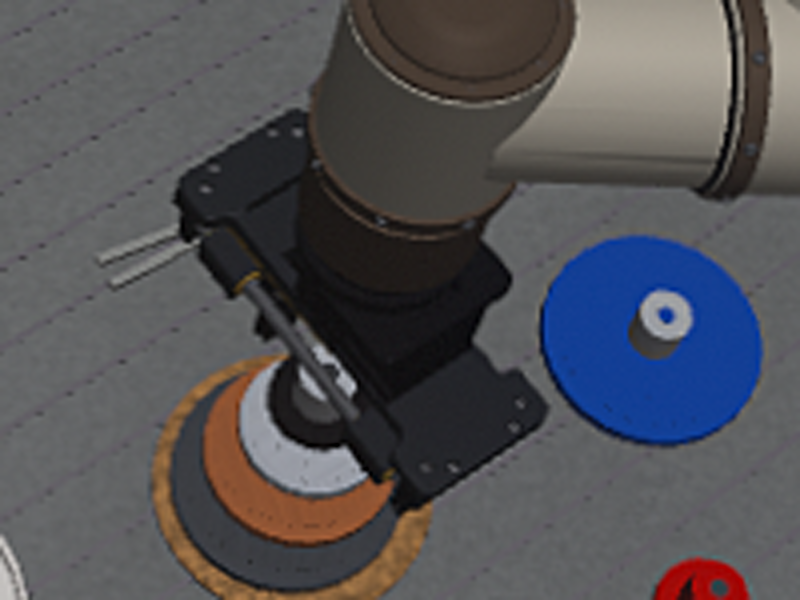

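View pics/t1.png

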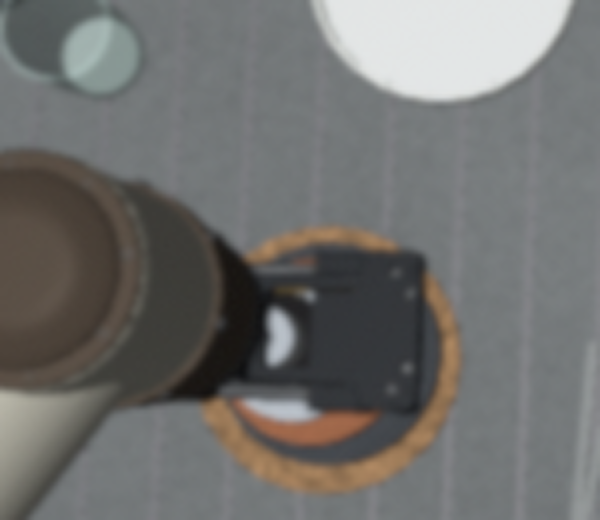

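The stack is undisturbed; the hub lies between the jaws (scene crop ~(325,385)). The gripper body is long along the jaw direction. Closing next.

```bash
python3 -m crank '[{"delta_rot":[0,0,0],"linear":[0,0.0003,0],"gripper":40},{"delta_rot":[0,0,0],"linear":[0,0,0],"gripper":40},{"delta_rot":[0,0,0],"linear":[0,0,0],"gripper":40},{"delta_rot":[0,0,0],"linear":[0,0,0],"gripper":36},{"delta_rot":[0,0,0],"linear":[0,0,0],"gripper":30},{"delta_rot":[0,0,0],"linear":[0,0,0],"gripper":0},{"delta_rot":[0,0,0],"linear":[0,0,0],"gripper":0},{"delta_rot":[0,0,0],"linear":[0,0,0],"gripper":0}]'
python3 - <<'E'
from h import *
s=capture("scene")
crop(s,"s2",330,210,200,150,4);
E
```

```text
time_s: 3.65
tcp_pos: [0.3833, 0.2618, 0.1346]
ee_rot: [[1.0, 0.0, 0.0], [0.0, -1.0, 0.0], [0.0, -0.0, -1.0]]
wrist_force: [-0.2, 0.2, 0.5]
gripper_width: 0.336
```

View pics/s2.png

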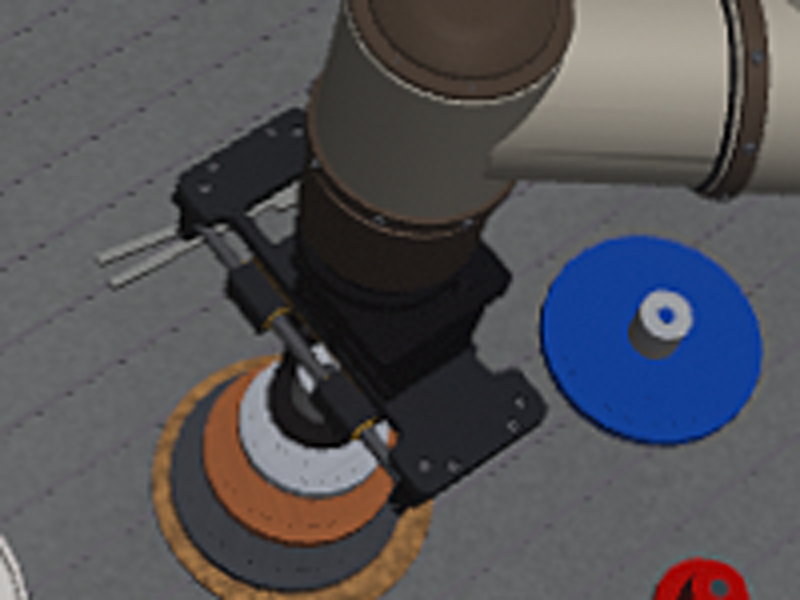

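```bash
python3 -m crank '[{"delta_rot":[0,0,0],"linear":[0,0,-0.004],"gripper":0},{"delta_rot":[0,0,0],"linear":[0,0,-0.008],"gripper":0},{"delta_rot":[0,0,0],"linear":[0,0,-0.015],"gripper":0},{"delta_rot":[0,0,0],"linear":[0.004,0.007,-0.02],"gripper":0},{"delta_rot":[0,0,0],"linear":[0.01,0.02,-0.01],"gripper":0},{"delta_rot":[0,0,0],"linear":[0.018,0.034,0],"gripper":0},{"delta_rot":[0,0,0],"linear":[0.024,0.044,0],"gripper":0},{"delta_rot":[0,0,0],"linear":[0.024,0.044,0],"gripper":0},{"delta_rot":[0,0,0],"linear":[0.024,0.044,0],"gripper":0},{"delta_rot":[0,0,0],"linear":[0.024,0.044,0],"gripper":0}]'
python3 -m crank '[{"delta_rot":[0,0,0],"linear":[0.024,0.045,0],"gripper":0},{"delta_rot":[0,0,0],"linear":[0.024,0.045,0],"gripper":0},{"delta_rot":[0,0,0],"linear":[0.024,0.045,0],"gripper":0},{"delta_rot":[0,0,0],"linear":[0.024,0.045,0],"gripper":0},{"delta_rot":[0,0,0],"linear":[0.018,0.034,0.01],"gripper":0},{"delta_rot":[0,0,0],"linear":[0.01,0.02,0.02],"gripper":0},{"delta_rot":[0,0,0],"linear":[0.003,0.006,0.02],"gripper":0},{"delta_rot":[0,0,0],"linear":[0,0,0.02],"gripper":0},{"delta_rot":[0,0,0],"linear":[0,0,0],"gripper":0}]'
python3 - <<'E'
from h import *
s,t=capture("scene"),capture("top")
crop(s,"s3",130,130,200,150,4);crop(t,"t3",165,225,90,80,8)
E
```

```text
time_s: 4.95
tcp_pos: [0.512, 0.0233, 0.1922]
ee_rot: [[1.0, 0.0, 0.001], [0.0, -1.0, 0.0], [0.001, -0.0, -1.0]]
wrist_force: [1.0, 0.3, -0.6]
gripper_width: 0.338
time_s: 6.08
tcp_pos: [0.6366, -0.2143, 0.1193]
ee_rot: [[1.0, 0.0, -0.005], [0.0, -1.0, 0.001], [-0.005, -0.001, -1.0]]
wrist_force: [0.7, 0.4, -1.2]
gripper_width: 0.337
```

View pics/s3.png

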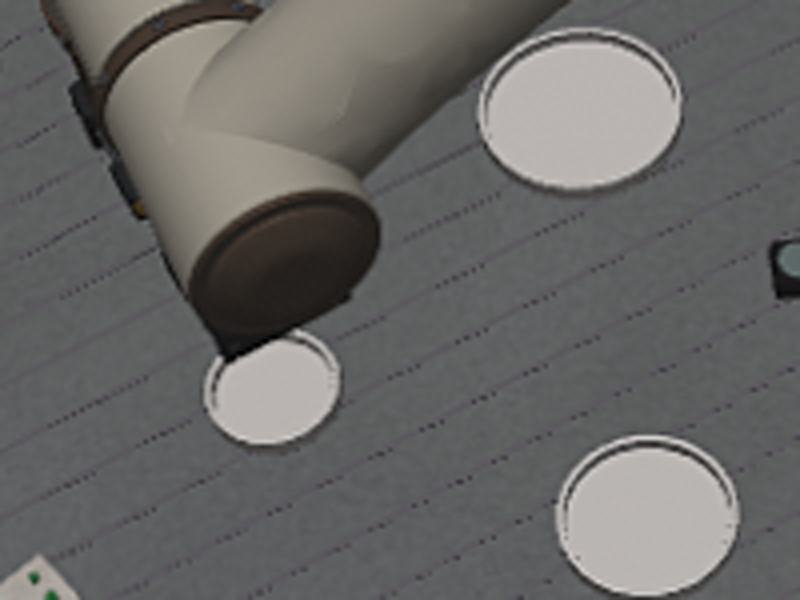

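View pics/t3.png

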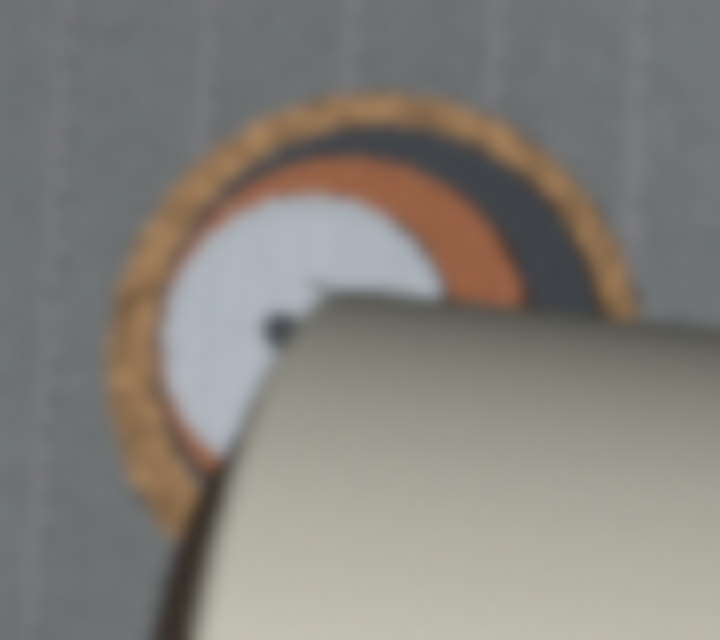

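```bash
python3 -m crank '[{"delta_rot":[0,0,0],"linear":[0.0014,0.003,0.02],"gripper":0},{"delta_rot":[0,0,0],"linear":[0,0,0.025],"gripper":0},{"delta_rot":[0,0,0],"linear":[0,0,0.02],"gripper":0},{"delta_rot":[0,0,0],"linear":[0,0,0.012],"gripper":0},{"delta_rot":[0,0,0],"linear":[0,0,0.008],"gripper":0},{"delta_rot":[0,0,0],"linear":[0,0,0.005],"gripper":0},{"delta_rot":[0,0,0],"linear":[0,0,0.003],"gripper":0},{"delta_rot":[0,0,0],"linear":[0,0,0],"gripper":0}]'
```

```text
time_s: 7.18
tcp_pos: [0.6399, -0.2182, 0.0288]
ee_rot: [[1.0, 0.0, 0.001], [0.0, -1.0, -0.0], [0.001, 0.0, -1.0]]
wrist_force: [-0.7, -0.9, -1.3]
gripper_width: 0.337
```

```bash
python3 -m crank '[{"delta_rot":[0,0,0],"linear":[-0.001,-0.0005,0.004],"gripper":0},{"delta_rot":[0,0,0],"linear":[0,0,0.003],"gripper":0},{"delta_rot":[0,0,0],"linear":[0,0,0.002],"gripper":0},{"delta_rot":[0,0,0],"linear":[0,0,0],"gripper":0}]'
python3 -m crank '[{"delta_rot":[0,0,0],"linear":[0,0,0.001],"gripper":0},{"delta_rot":[0,0,0],"linear":[0,0,0],"gripper":0}]'
```

```text
time_s: 7.68
tcp_pos: [0.6386, -0.2177, 0.0193]
ee_rot: [[1.0, 0.0, -0.0], [0.0, -1.0, 0.0], [-0.0, -0.0, -1.0]]
wrist_force: [0.2, -0.2, -1.2]
gripper_width: 0.337
time_s: 7.92
tcp_pos: [0.6389, -0.2177, 0.0187]
ee_rot: [[1.0, 0.0, 0.0], [0.0, -1.0, -0.0], [0.0, 0.0, -1.0]]
wrist_force: [-0.3, -0.2, -1.3]
gripper_width: 0.336
```

```bash
python3 -m crank '[{"delta_rot":[0,0,0],"linear":[0,0,0.0006],"gripper":0},{"delta_rot":[0,0,0],"linear":[0,0,0],"gripper":0}]'
```

```text
time_s: 8.18
tcp_pos: [0.639, -0.2177, 0.0186]
ee_rot: [[1.0, 0.0, 0.001], [0.0, -1.0, -0.0], [0.001, 0.0, -1.0]]
wrist_force: [-0.8, 0.9, 3.1]
gripper_width: 0.34
```

Contact (force rose to +3 N). Release to a modest opening, then rise.

```bash
python3 -m crank '[{"delta_rot":[0,0,0],"linear":[0,0,0],"gripper":45},{"delta_rot":[0,0,0],"linear":[0,0,0],"gripper":60},{"delta_rot":[0,0,0],"linear":[0,0,0],"gripper":60},{"delta_rot":[0,0,0],"linear":[0,0,0],"gripper":60},{"delta_rot":[0,0,0],"linear":[0,0,-0.01],"gripper":70},{"delta_rot":[0,0,0],"linear":[0,0,-0.02],"gripper":80},{"delta_rot":[0,0,0],"linear":[0,0,-0.03],"gripper":90},{"delta_rot":[0,0,0],"linear":[-0.015,-0.028,-0.04],"gripper":100},{"delta_rot":[0,0,0],"linear":[-0.024,-0.044,-0.03],"gripper":100},{"delta_rot":[0,0,0],"linear":[-0.024,-0.044,0],"gripper":100}]'
python3 - <<'E'
from h import *
s,t=capture("scene"),capture("top")
crop(s,"s4",140,180,120,90,6);crop(t,"t4",165,225,90,80,8);crop(t,"t4b",380,130,90,80,8)
E
```

```text
time_s: 9.43
tcp_pos: [0.5772, -0.1008, 0.1519]
ee_rot: [[1.0, -0.0, 0.008], [-0.0, -1.0, 0.0], [0.008, -0.0, -1.0]]
wrist_force: [1.0, 1.0, -0.3]
gripper_width: 0.993
```

View pics/s4.png

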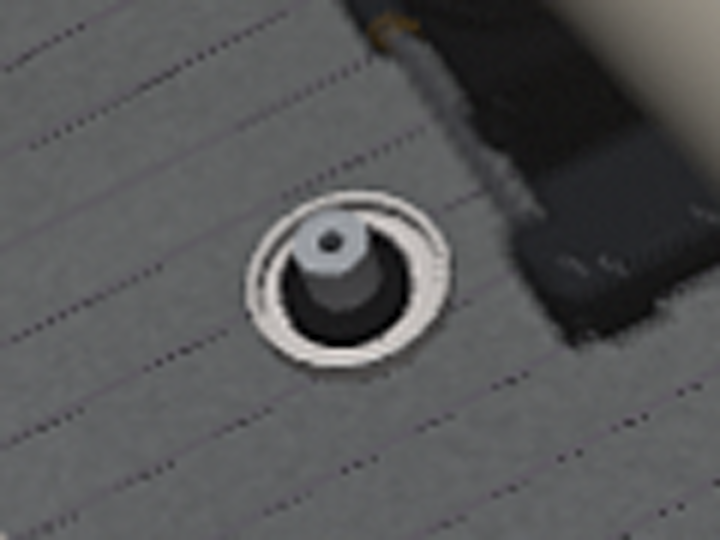

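View pics/t4.png

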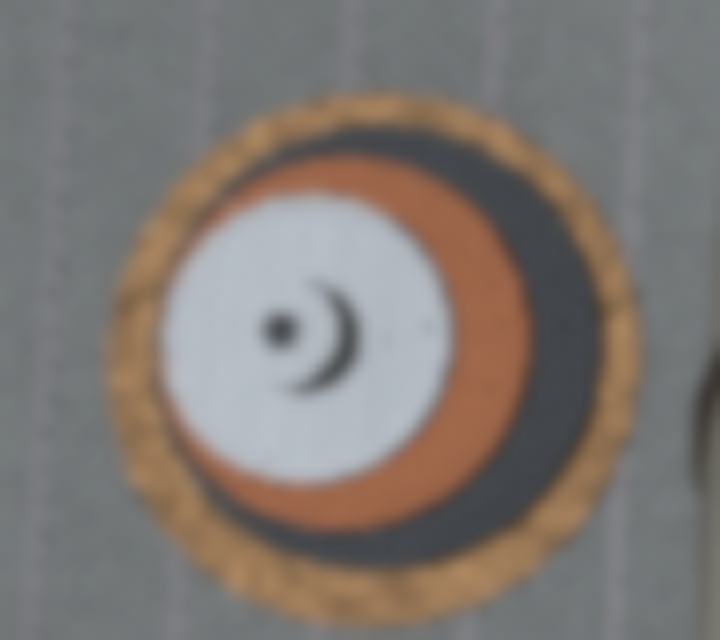

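The tiny lap lies flat and hub up inside its dish (scene crop (345,280)). The stack stands unchanged, and the small lap's hub dot is at top crop (281,331).

Run:
```python
from h import *
t=capture("top")
print(at(t,(199.69,265.94),.120))
```

```text
[0.38150475 0.26230847 0.12      ]
```

```bash
python3 -m crank '[{"delta_rot":[0,0,0],"linear":[-0.024,-0.044,-0.01],"gripper":100},{"delta_rot":[0,0,0],"linear":[-0.024,-0.044,0],"gripper":100},{"delta_rot":[0,0,0],"linear":[-0.024,-0.044,0],"gripper":100},{"delta_rot":[0,0,0],"linear":[-0.024,-0.044,0],"gripper":100},{"delta_rot":[0,0,0],"linear":[-0.024,-0.044,0],"gripper":100},{"delta_rot":[0,0,0],"linear":[-0.024,-0.044,0],"gripper":100},{"delta_rot":[0,0,0],"linear":[-0.022,-0.042,0],"gripper":100},{"delta_rot":[0,0,0],"linear":[-0.016,-0.032,0],"gripper":100},{"delta_rot":[0,0,0],"linear":[-0.01,-0.018,0],"gripper":100},{"delta_rot":[0,0,0],"linear":[0,0,0],"gripper":100}]'
```

```text
time_s: 10.82
tcp_pos: [0.384, 0.2553, 0.1583]
ee_rot: [[1.0, 0.002, 0.001], [0.002, -1.0, 0.001], [0.001, -0.001, -1.0]]
wrist_force: [-0.0, -0.6, 0.3]
gripper_width: 1.001
```

```bash
python3 -m crank '[{"delta_rot":[0,0,0],"linear":[-0.002,-0.007,0.01],"gripper":100},{"delta_rot":[0,0,0],"linear":[0,0,0.02],"gripper":100},{"delta_rot":[0,0,0],"linear":[0,0,0.018],"gripper":100},{"delta_rot":[0,0,0],"linear":[0,0,0.01],"gripper":70},{"delta_rot":[0,0,0],"linear":[0,0,0.004],"gripper":45},{"delta_rot":[0,0,0],"linear":[0,0,0],"gripper":45},{"delta_rot":[0,0,0],"linear":[0,0,0],"gripper":40}]'
```

```text
time_s: 11.7
tcp_pos: [0.382, 0.2616, 0.0965]
ee_rot: [[1.0, 0.0, 0.001], [0.0, -1.0, 0.001], [0.001, -0.001, -1.0]]
wrist_force: [-0.3, 0.9, -0.3]
gripper_width: 0.629
```

```bash
python3 -m crank '[{"delta_rot":[0,0,0],"linear":[0,-0.0004,0],"gripper":40},{"delta_rot":[0,0,0],"linear":[0,0,0],"gripper":40},{"delta_rot":[0,0,0],"linear":[0,0,0],"gripper":36},{"delta_rot":[0,0,0],"linear":[0,0,0],"gripper":30},{"delta_rot":[0,0,0],"linear":[0,0,0],"gripper":0},{"delta_rot":[0,0,0],"linear":[0,0,0],"gripper":0},{"delta_rot":[0,0,0],"linear":[0,0,0],"gripper":0}]'
```

```text
time_s: 12.58
tcp_pos: [0.3818, 0.262, 0.0961]
ee_rot: [[1.0, 0.0, 0.0], [0.0, -1.0, 0.001], [0.0, -0.001, -1.0]]
wrist_force: [0.3, 1.4, 0.9]
gripper_width: 0.331
```

```bash
python3 -m crank '[{"delta_rot":[0,0,0],"linear":[0,0,-0.004],"gripper":0},{"delta_rot":[0,0,0],"linear":[0,0,-0.008],"gripper":0},{"delta_rot":[0,0,0],"linear":[0,0,-0.015],"gripper":0},{"delta_rot":[0,0,0],"linear":[0.002,0.005,-0.02],"gripper":0},{"delta_rot":[0,0,0],"linear":[0.008,0.02,-0.01],"gripper":0},{"delta_rot":[0,0,0],"linear":[0.014,0.035,0],"gripper":0},{"delta_rot":[0,0,0],"linear":[0.017,0.044,0],"gripper":0},{"delta_rot":[0,0,0],"linear":[0.017,0.044,0],"gripper":0},{"delta_rot":[0,0,0],"linear":[0.017,0.044,0],"gripper":0},{"delta_rot":[0,0,0],"linear":[0.017,0.044,0],"gripper":0}]'
python3 -m crank '[{"delta_rot":[0,0,0],"linear":[0.012,0.028,0],"gripper":0},{"delta_rot":[0,0,0],"linear":[0.006,0.012,0.01],"gripper":0},{"delta_rot":[0,0,0],"linear":[0.002,0.005,0.02],"gripper":0},{"delta_rot":[0,0,0],"linear":[0,0,0.025],"gripper":0},{"delta_rot":[0,0,0],"linear":[0,0,0.02],"gripper":0},{"delta_rot":[0,0,0],"linear":[0,0,0.01],"gripper":0},{"delta_rot":[0,0,0],"linear":[0,0,0],"gripper":0},{"delta_rot":[0,0,0],"linear":[0,0,0],"gripper":0}]'
python3 - <<'E'
from h import *
s,t=capture("scene"),capture("top")
crop(s,"s5",200,160,200,150,4);crop(t,"t5",165,225,90,80,8)
E
```

```text
time_s: 13.82
tcp_pos: [0.4738, 0.0241, 0.1533]
ee_rot: [[1.0, 0.0, -0.0], [0.0, -1.0, 0.0], [-0.0, -0.0, -1.0]]
wrist_force: [0.0, 0.1, -1.6]
gripper_width: 0.34
time_s: 14.82
tcp_pos: [0.4943, -0.019, 0.0686]
ee_rot: [[1.0, 0.001, 0.001], [0.001, -1.0, 0.0], [0.001, -0.0, -1.0]]
wrist_force: [-0.8, -0.5, -1.6]
gripper_width: 0.338
```

View pics/s5.png

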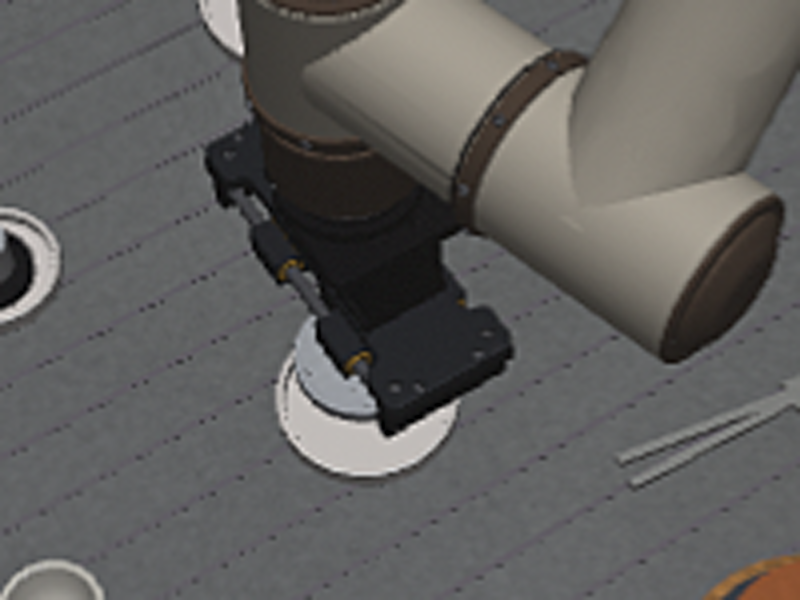

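View pics/t5.png

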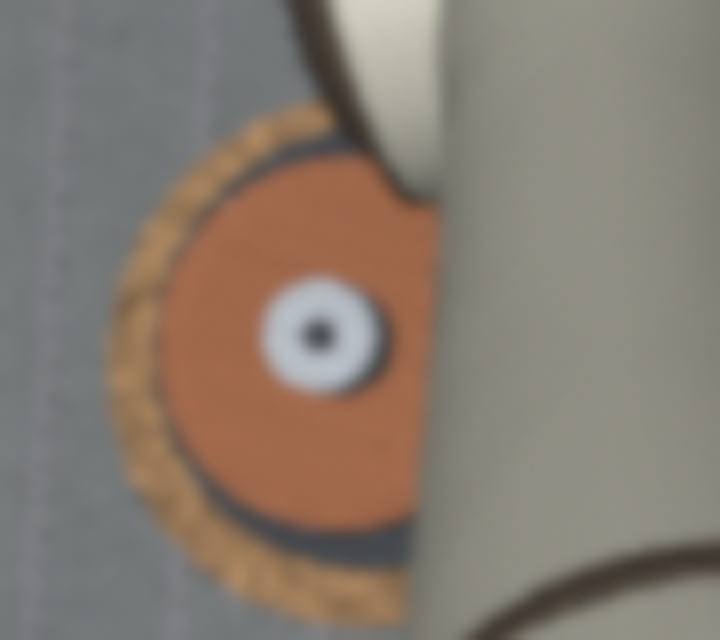

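The small lap hangs level over its dish, and the medium lap's hub dot is at top crop (319,335).

```bash
python3 -m crank '[{"delta_rot":[0,0,0],"linear":[0,0,0.01],"gripper":0},{"delta_rot":[0,0,0],"linear":[0,0,0.015],"gripper":0},{"delta_rot":[0,0,0],"linear":[0,0,0.012],"gripper":0},{"delta_rot":[0,0,0],"linear":[0,0,0.006],"gripper":0},{"delta_rot":[0,0,0],"linear":[0,0,0.003],"gripper":0},{"delta_rot":[0,0,0],"linear":[0,0,0.001],"gripper":0},{"delta_rot":[0,0,0],"linear":[0,0,0.001],"gripper":0},{"delta_rot":[0,0,0],"linear":[0,0,0],"gripper":0}]'
python3 -m crank '[{"delta_rot":[0,0,0],"linear":[0,0,0.001],"gripper":0},{"delta_rot":[0,0,0],"linear":[0,0,0],"gripper":0}]'
```

```text
time_s: 15.92
tcp_pos: [0.4938, -0.0192, 0.0202]
ee_rot: [[1.0, 0.0, 0.001], [0.0, -1.0, 0.0], [0.001, -0.0, -1.0]]
wrist_force: [0.4, -1.2, -2.6]
gripper_width: 0.337
time_s: 16.18
tcp_pos: [0.4936, -0.0193, 0.019]
ee_rot: [[1.0, 0.0, -0.0], [0.0, -1.0, 0.0], [-0.0, -0.0, -1.0]]
wrist_force: [0.0, -0.8, -2.2]
gripper_width: 0.341
```

Run:
```python
from h import *
t=capture("top")
print(at(t,(165+319.5/8-.5,225+335.5/8-.5),.082))
```

```text
[0.38305021 0.26113023 0.082     ]
```

```bash
python3 -m crank '[{"delta_rot":[0,0,0],"linear":[0,0,0.0008],"gripper":0},{"delta_rot":[0,0,0],"linear":[0,0,0],"gripper":0}]'
python3 -m crank '[{"delta_rot":[0,0,0],"linear":[0,0,0.0006],"gripper":0},{"delta_rot":[0,0,0],"linear":[0,0,0],"gripper":0}]'
```

```text
time_s: 16.48
tcp_pos: [0.4938, -0.0193, 0.0182]
ee_rot: [[1.0, 0.0, 0.0], [0.0, -1.0, -0.0], [0.0, 0.0, -1.0]]
wrist_force: [-1.1, -0.2, -1.7]
gripper_width: 0.339
time_s: 16.73
tcp_pos: [0.4938, -0.0192, 0.0181]
ee_rot: [[1.0, 0.001, 0.0], [0.001, -1.0, -0.0], [0.0, 0.0, -1.0]]
wrist_force: [-2.0, 1.6, 5.1]
gripper_width: 0.339
```

```bash
python3 -m crank '[{"delta_rot":[0,0,0],"linear":[0,0,0],"gripper":45},{"delta_rot":[0,0,0],"linear":[0,0,0],"gripper":60},{"delta_rot":[0,0,0],"linear":[0,0,0],"gripper":60},{"delta_rot":[0,0,0],"linear":[0,0,0],"gripper":60},{"delta_rot":[0,0,0],"linear":[0,0,-0.01],"gripper":70},{"delta_rot":[0,0,0],"linear":[0,0,-0.02],"gripper":80},{"delta_rot":[0,0,0],"linear":[0,0,-0.03],"gripper":90},{"delta_rot":[0,0,0],"linear":[-0.008,-0.02,-0.04],"gripper":100},{"delta_rot":[0,0,0],"linear":[-0.016,-0.041,-0.02],"gripper":100},{"delta_rot":[0,0,0],"linear":[-0.017,-0.044,0],"gripper":100}]'
python3 -m crank '[{"delta_rot":[0,0,0],"linear":[-0.017,-0.044,0],"gripper":100},{"delta_rot":[0,0,0],"linear":[-0.017,-0.044,0],"gripper":100},{"delta_rot":[0,0,0],"linear":[-0.017,-0.044,0],"gripper":100},{"delta_rot":[0,0,0],"linear":[-0.012,-0.03,0],"gripper":100},{"delta_rot":[0,0,0],"linear":[-0.006,-0.014,0],"gripper":100},{"delta_rot":[0,0,0],"linear":[0,0,0],"gripper":100}]'
python3 - <<'E'
from h import *
s,t=capture("scene"),capture("top")
crop(s,"s6",240,210,200,150,4);crop(t,"t6",180,170,200,150,4)
E
```

```text
time_s: 17.98
tcp_pos: [0.4536, 0.0871, 0.1403]
ee_rot: [[1.0, -0.001, 0.005], [-0.001, -1.0, 0.003], [0.005, -0.003, -1.0]]
wrist_force: [0.4, 0.3, -0.7]
gripper_width: 0.994
time_s: 18.73
tcp_pos: [0.3834, 0.2621, 0.1378]
ee_rot: [[1.0, 0.002, 0.0], [0.002, -1.0, 0.0], [0.0, -0.0, -1.0]]
wrist_force: [-0.2, -0.7, 0.6]
gripper_width: 1.0
```

View pics/s6.png

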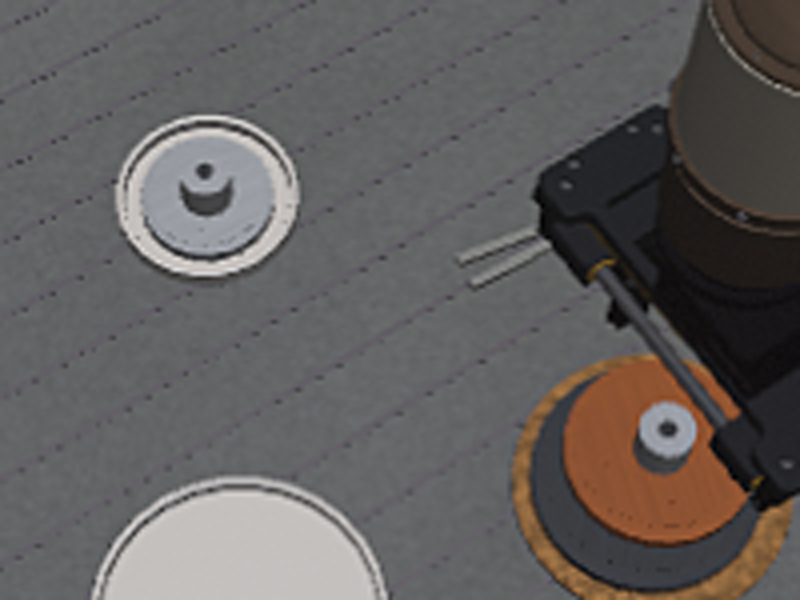

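View pics/t6.png

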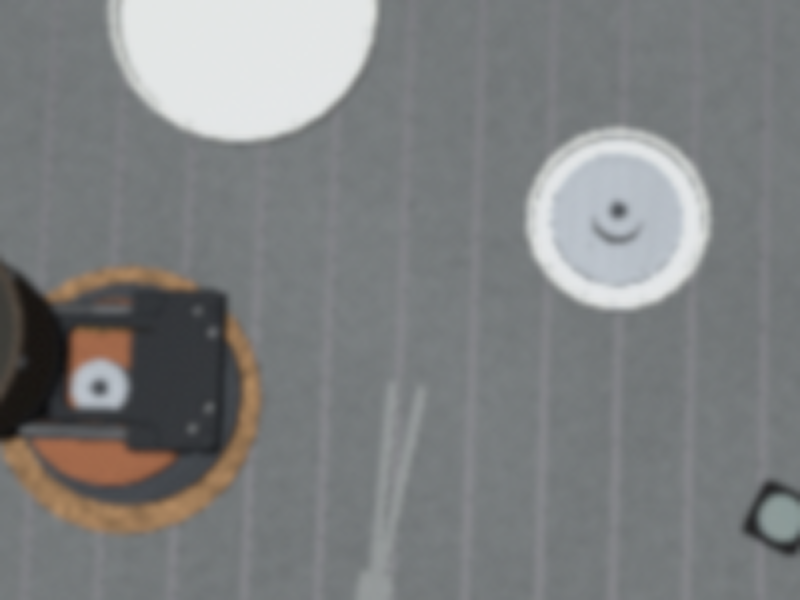

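The small lap is centred in its dish (top crop (618,218)). The medium hub lies within the open jaws.

```bash
python3 - <<'E'
from h import *
print(at(capture("scene"),(406.6,316.9),.082))
E
python3 -m crank '[{"delta_rot":[0,0,0],"linear":[0,0.001,0.015],"gripper":100},{"delta_rot":[0,0,0],"linear":[0,0,0.025],"gripper":100},{"delta_rot":[0,0,0],"linear":[0,0,0.022],"gripper":100},{"delta_rot":[0,0,0],"linear":[0,0,0.012],"gripper":70},{"delta_rot":[0,0,0],"linear":[0,0,0.005],"gripper":45},{"delta_rot":[0,0,0],"linear":[0,0,0],"gripper":45},{"delta_rot":[0,0,0],"linear":[0,0,0],"gripper":45}]'
```

```text
[0.38425658 0.26147177 0.082     ]
time_s: 19.75
tcp_pos: [0.384, 0.2611, 0.0592]
ee_rot: [[1.0, 0.0, 0.001], [0.0, -1.0, 0.001], [0.001, -0.001, -1.0]]
wrist_force: [-0.5, -0.2, -1.1]
gripper_width: 0.632
```

```bash
python3 -m crank '[{"delta_rot":[0,0,0],"linear":[0,0,-0.0005],"gripper":40},{"delta_rot":[0,0,0],"linear":[0,0,0],"gripper":40},{"delta_rot":[0,0,0],"linear":[0,0,0],"gripper":36},{"delta_rot":[0,0,0],"linear":[0,0,0],"gripper":30},{"delta_rot":[0,0,0],"linear":[0,0,0],"gripper":0},{"delta_rot":[0,0,0],"linear":[0,0,0],"gripper":0},{"delta_rot":[0,0,0],"linear":[0,0,0],"gripper":0}]'
python3 -m crank '[{"delta_rot":[0,0,0],"linear":[0,0,-0.004],"gripper":0},{"delta_rot":[0,0,0],"linear":[0,0,-0.008],"gripper":0},{"delta_rot":[0,0,0],"linear":[0,0,-0.015],"gripper":0},{"delta_rot":[0,0,0],"linear":[0.002,0.006,-0.02],"gripper":0},{"delta_rot":[0,0,0],"linear":[0.006,0.02,-0.015],"gripper":0},{"delta_rot":[0,0,0],"linear":[0.009,0.034,0],"gripper":0},{"delta_rot":[0,0,0],"linear":[0.012,0.044,0],"gripper":0},{"delta_rot":[0,0,0],"linear":[0.012,0.044,0],"gripper":0},{"delta_rot":[0,0,0],"linear":[0.01,0.044,0],"gripper":0},{"delta_rot":[0,0,0],"linear":[0.005,0.044,0],"gripper":0}]'
```

```text
time_s: 20.62
tcp_pos: [0.3838, 0.2611, 0.0592]
ee_rot: [[1.0, 0.0, 0.0], [0.0, -1.0, 0.001], [0.0, -0.001, -1.0]]
wrist_force: [-0.6, 2.1, 1.2]
gripper_width: 0.335
time_s: 21.88
tcp_pos: [0.4395, 0.0231, 0.1212]
ee_rot: [[1.0, 0.0, -0.0], [0.0, -1.0, -0.0], [-0.0, 0.0, -1.0]]
wrist_force: [0.4, 0.1, -3.1]
gripper_width: 0.339
```

```bash
python3 -m crank '[{"delta_rot":[0,0,0],"linear":[-0.005,0.044,0],"gripper":0},{"delta_rot":[0,0,0],"linear":[-0.01,0.044,0],"gripper":0},{"delta_rot":[0,0,0],"linear":[-0.01,0.044,0],"gripper":0},{"delta_rot":[0,0,0],"linear":[-0.01,0.044,0],"gripper":0},{"delta_rot":[0,0,0],"linear":[-0.01,0.044,0],"gripper":0},{"delta_rot":[0,0,0],"linear":[-0.008,0.04,0],"gripper":0},{"delta_rot":[0,0,0],"linear":[-0.006,0.03,0],"gripper":0},{"delta_rot":[0,0,0],"linear":[-0.004,0.018,0.01],"gripper":0},{"delta_rot":[0,0,0],"linear":[-0.001,0.006,0.015],"gripper":0},{"delta_rot":[0,0,0],"linear":[0,0,0.02],"gripper":0}]'
python3 -m crank '[{"delta_rot":[0,0,0],"linear":[0,0.003,0.01],"gripper":0},{"delta_rot":[0,0,0],"linear":[0,0,0],"gripper":0},{"delta_rot":[0,0,0],"linear":[0,0,0],"gripper":0}]'
python3 - <<'E'
from h import *
s,t=capture("scene"),capture("top")
crop(s,"s7",180,60,200,150,4);crop(t,"t7",165,225,90,80,8)
E
```

```text
time_s: 23.12
tcp_pos: [0.3755, -0.2894, 0.0753]
ee_rot: [[1.0, -0.001, 0.0], [-0.001, -1.0, 0.0], [0.0, -0.0, -1.0]]
wrist_force: [0.1, -0.1, -3.6]
gripper_width: 0.333
time_s: 23.5
tcp_pos: [0.3764, -0.2923, 0.0665]
ee_rot: [[1.0, 0.001, 0.001], [0.001, -1.0, -0.001], [0.001, 0.001, -1.0]]
wrist_force: [0.3, -1.4, -4.1]
gripper_width: 0.334
```

View pics/s7.png

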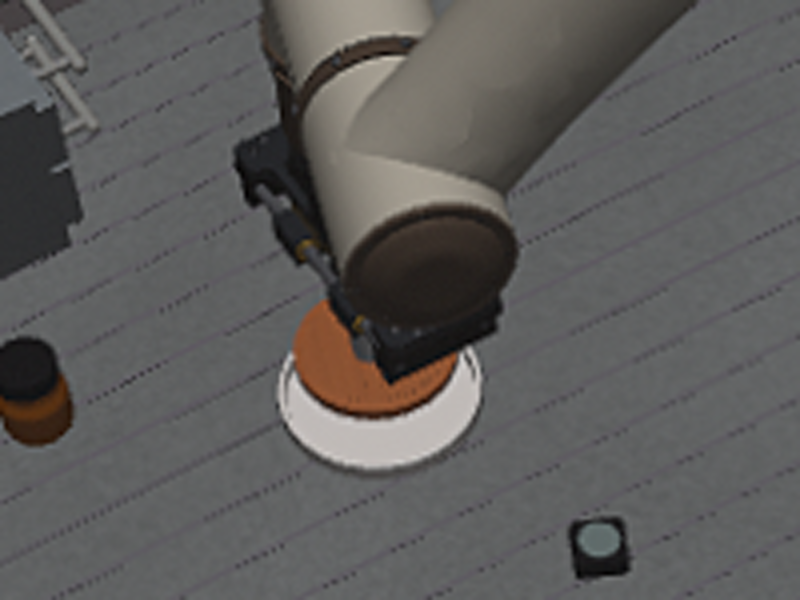

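View pics/t7.png

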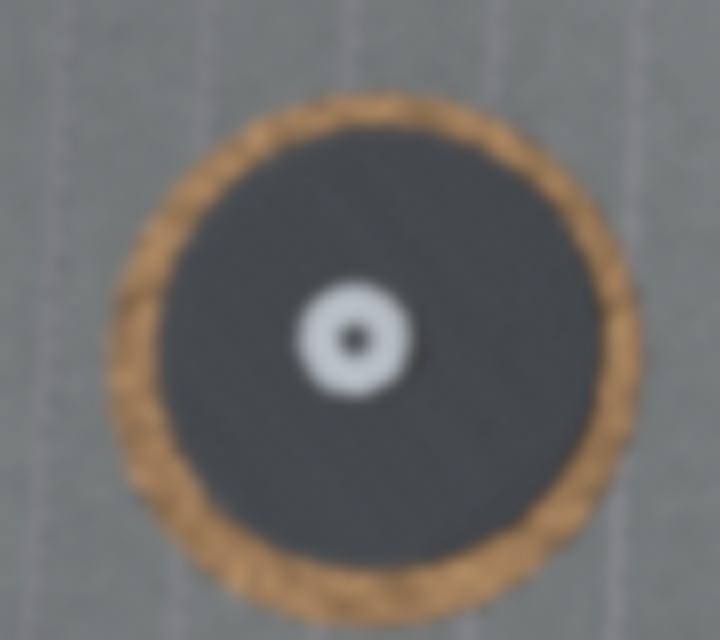

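The medium lap hangs level over its dish. The large lap sits alone on the pad with its hub dot at top crop (355,339).

```bash
python3 -m crank '[{"delta_rot":[0,0,0],"linear":[-0.0017,0.0042,0.008],"gripper":0},{"delta_rot":[0,0,0],"linear":[0,0,0.013],"gripper":0},{"delta_rot":[0,0,0],"linear":[0,0,0.012],"gripper":0},{"delta_rot":[0,0,0],"linear":[0,0,0.006],"gripper":0},{"delta_rot":[0,0,0],"linear":[0,0,0.003],"gripper":0},{"delta_rot":[0,0,0],"linear":[0,0,0.002],"gripper":0},{"delta_rot":[0,0,0],"linear":[0,0,0.001],"gripper":0},{"delta_rot":[0,0,0],"linear":[0,0,0],"gripper":0}]'
python3 - <<'E'
from h import *
t=capture("top")
print(at(t,(165+355.5/8-.5,225+339.5/8-.5),.044))
E
```

```text
time_s: 24.6
tcp_pos: [0.3742, -0.2966, 0.0212]
ee_rot: [[1.0, 0.0, 0.0], [0.0, -1.0, -0.0], [0.0, 0.0, -1.0]]
wrist_force: [-0.0, 0.2, -5.0]
gripper_width: 0.338
[0.38451943 0.25979186 0.044     ]
```

```bash
python3 -m crank '[{"delta_rot":[0,0,0],"linear":[0,0,0.001],"gripper":0},{"delta_rot":[0,0,0],"linear":[0,0,0],"gripper":0}]'
python3 -m crank '[{"delta_rot":[0,0,0],"linear":[0,0,0.0008],"gripper":0},{"delta_rot":[0,0,0],"linear":[0,0,0],"gripper":0}]'
python3 -m crank '[{"delta_rot":[0,0,0],"linear":[0,0,0.0006],"gripper":0},{"delta_rot":[0,0,0],"linear":[0,0,0],"gripper":0}]'
```

```text
time_s: 24.9
tcp_pos: [0.374, -0.2965, 0.0201]
ee_rot: [[1.0, 0.0, 0.0], [0.0, -1.0, -0.0], [0.0, 0.0, -1.0]]
wrist_force: [0.7, 0.6, -3.9]
gripper_width: 0.339
time_s: 25.15
tcp_pos: [0.3741, -0.2965, 0.0193]
ee_rot: [[1.0, 0.0, 0.0], [0.0, -1.0, -0.0], [0.0, 0.0, -1.0]]
wrist_force: [-0.5, 1.3, -3.7]
gripper_width: 0.335
time_s: 25.4
tcp_pos: [0.3741, -0.2965, 0.0191]
ee_rot: [[1.0, 0.0, 0.0], [0.0, -1.0, -0.0], [0.0, 0.0, -1.0]]
wrist_force: [-1.0, 2.6, 3.8]
gripper_width: 0.332
```

```bash
python3 -m crank '[{"delta_rot":[0,0,0],"linear":[0,0,0],"gripper":45},{"delta_rot":[0,0,0],"linear":[0,0,0],"gripper":60},{"delta_rot":[0,0,0],"linear":[0,0,0],"gripper":60},{"delta_rot":[0,0,0],"linear":[0,0,0],"gripper":60},{"delta_rot":[0,0,0],"linear":[0,0,-0.01],"gripper":70},{"delta_rot":[0,0,0],"linear":[0,0,-0.02],"gripper":80},{"delta_rot":[0,0,0],"linear":[0,0,-0.03],"gripper":90},{"delta_rot":[0,0,0],"linear":[0.005,-0.02,-0.03],"gripper":100},{"delta_rot":[0,0,0],"linear":[0.01,-0.04,-0.01],"gripper":100},{"delta_rot":[0,0,0],"linear":[0.012,-0.044,0],"gripper":100}]'
python3 -m crank '[{"delta_rot":[0,0,0],"linear":[0.012,-0.045,0],"gripper":100},{"delta_rot":[0,0,0],"linear":[0.012,-0.045,0],"gripper":100},{"delta_rot":[0,0,0],"linear":[0.005,-0.045,0],"gripper":100},{"delta_rot":[0,0,0],"linear":[0,-0.045,0],"gripper":100},{"delta_rot":[0,0,0],"linear":[-0.005,-0.045,0],"gripper":100},{"delta_rot":[0,0,0],"linear":[-0.008,-0.045,0],"gripper":100},{"delta_rot":[0,0,0],"linear":[-0.01,-0.045,0],"gripper":100},{"delta_rot":[0,0,0],"linear":[-0.01,-0.045,0],"gripper":100},{"delta_rot":[0,0,0],"linear":[-0.008,-0.045,0],"gripper":100},{"delta_rot":[0,0,0],"linear":[-0.004,-0.03,0],"gripper":100}]'
python3 -m crank '[{"delta_rot":[0,0,0],"linear":[0,-0.015,0],"gripper":100},{"delta_rot":[0,0,0],"linear":[0,0,0],"gripper":100}]'
python3 - <<'E'
from h import *
s,t=capture("scene"),capture("top")
crop(s,"s8",220,110,120,90,6)
E
```

```text
time_s: 26.65
tcp_pos: [0.402, -0.1918, 0.1205]
ee_rot: [[1.0, -0.001, 0.004], [-0.001, -1.0, -0.001], [0.004, 0.001, -1.0]]
wrist_force: [1.4, 0.3, 0.5]
gripper_width: 0.993
time_s: 27.9
tcp_pos: [0.3846, 0.2445, 0.1195]
ee_rot: [[1.0, 0.002, 0.001], [0.002, -1.0, 0.001], [0.001, -0.001, -1.0]]
wrist_force: [0.5, -0.5, -0.1]
gripper_width: 0.997
time_s: 28.15
tcp_pos: [0.385, 0.2578, 0.1188]
ee_rot: [[1.0, 0.001, 0.0], [0.001, -1.0, 0.0], [0.0, -0.0, -1.0]]
wrist_force: [-0.0, 0.4, 0.6]
gripper_width: 0.999
```

View pics/s8.png

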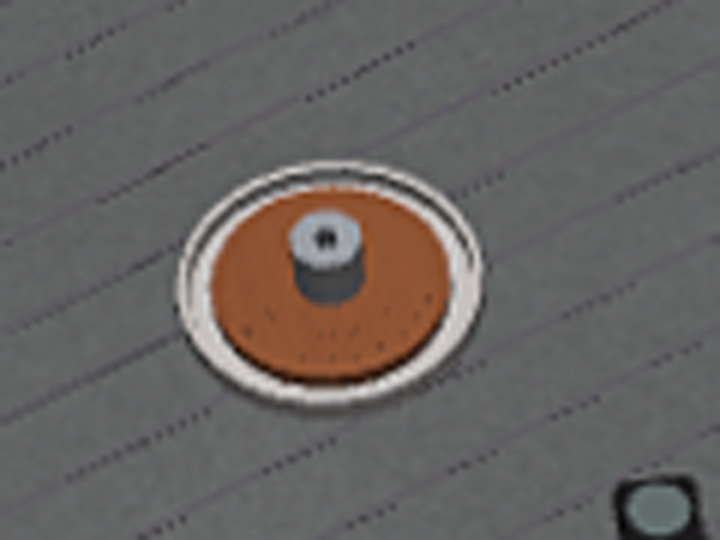

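The medium lap is flat and hub up inside its dish. Descending on the large lap's hub.

```bash
python3 -m crank '[{"delta_rot":[0,0,0],"linear":[0,-0.0018,0.015],"gripper":100},{"delta_rot":[0,0,0],"linear":[0,0,0.025],"gripper":100},{"delta_rot":[0,0,0],"linear":[0,0,0.025],"gripper":100},{"delta_rot":[0,0,0],"linear":[0,0,0.018],"gripper":80},{"delta_rot":[0,0,0],"linear":[0,0,0.01],"gripper":60},{"delta_rot":[0,0,0],"linear":[0,0,0.004],"gripper":45},{"delta_rot":[0,0,0],"linear":[0,0,0],"gripper":45},{"delta_rot":[0,0,0],"linear":[0,0,0],"gripper":40}]'
```

```text
time_s: 29.25
tcp_pos: [0.3853, 0.2596, 0.0223]
ee_rot: [[1.0, 0.0, 0.001], [0.0, -1.0, 0.001], [0.001, -0.001, -1.0]]
wrist_force: [0.0, 0.3, -1.2]
gripper_width: 0.515
```

```bash
python3 -m crank '[{"delta_rot":[0,0,0],"linear":[0,0,0.0015],"gripper":40},{"delta_rot":[0,0,0],"linear":[0,0,0],"gripper":40},{"delta_rot":[0,0,0],"linear":[0,0,0],"gripper":36},{"delta_rot":[0,0,0],"linear":[0,0,0],"gripper":30},{"delta_rot":[0,0,0],"linear":[0,0,0],"gripper":0},{"delta_rot":[0,0,0],"linear":[0,0,0],"gripper":0},{"delta_rot":[0,0,0],"linear":[0,0,0],"gripper":0}]'
python3 -m crank '[{"delta_rot":[0,0,0],"linear":[0,0,-0.003],"gripper":0},{"delta_rot":[0,0,0],"linear":[0,0,-0.006],"gripper":0},{"delta_rot":[0,0,0],"linear":[0,0,-0.012],"gripper":0},{"delta_rot":[0,0,0],"linear":[0,0,-0.015],"gripper":0},{"delta_rot":[0,0,0],"linear":[0,0,-0.01],"gripper":0},{"delta_rot":[0,0,0],"linear":[0,0,0],"gripper":0}]'
python3 - <<'E'
from h import *
crop(capture("scene"),"s9",330,210,200,150,4)
E
```

```text
time_s: 30.12
tcp_pos: [0.3851, 0.2597, 0.0202]
ee_rot: [[1.0, 0.0, 0.0], [0.0, -1.0, 0.001], [0.0, -0.001, -1.0]]
wrist_force: [0.3, 3.4, -0.6]
gripper_width: 0.338
time_s: 30.88
tcp_pos: [0.3853, 0.2598, 0.0672]
ee_rot: [[1.0, 0.0, 0.001], [0.0, -1.0, 0.002], [0.001, -0.002, -1.0]]
wrist_force: [0.6, -0.7, -3.8]
gripper_width: 0.334
```

View pics/s9.png

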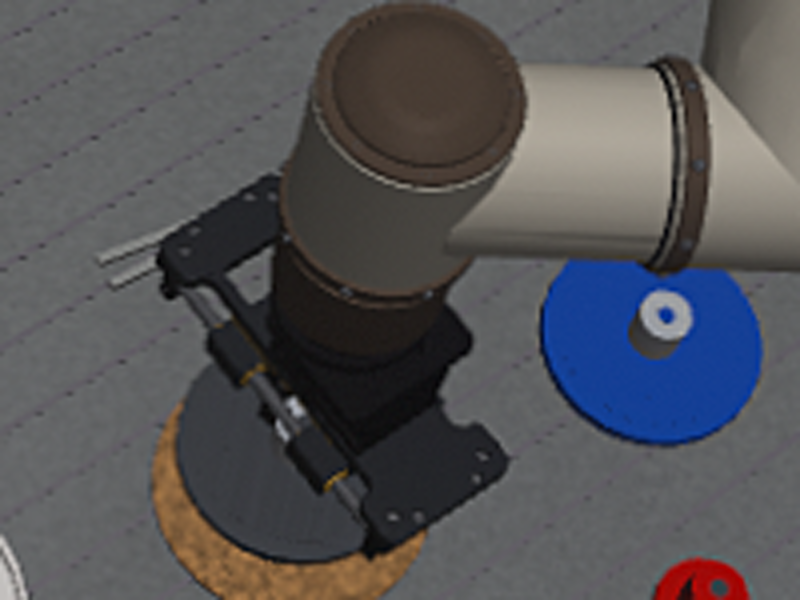

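Large lap held level. Carrying it to its dish.

```bash
python3 -m crank '[{"delta_rot":[0,0,0],"linear":[0.006,0.001,-0.01],"gripper":0},{"delta_rot":[0,0,0],"linear":[0.014,0.003,-0.005],"gripper":0},{"delta_rot":[0,0,0],"linear":[0.026,0.006,0],"gripper":0},{"delta_rot":[0,0,0],"linear":[0.035,0.009,0],"gripper":0},{"delta_rot":[0,0,0],"linear":[0.035,0.009,0],"gripper":0},{"delta_rot":[0,0,0],"linear":[0.035,0.009,0],"gripper":0},{"delta_rot":[0,0,0],"linear":[0.035,0.009,0],"gripper":0},{"delta_rot":[0,0,0],"linear":[0.024,0.006,0],"gripper":0},{"delta_rot":[0,0,0],"linear":[0.012,0.002,0],"gripper":0},{"delta_rot":[0,0,0],"linear":[0.005,0.001,0],"gripper":0}]'
python3 -m crank '[{"delta_rot":[0,0,0],"linear":[0,0,0.008],"gripper":0},{"delta_rot":[0,0,0],"linear":[0,0,0.01],"gripper":0},{"delta_rot":[0,0,0],"linear":[0,0,0],"gripper":0},{"delta_rot":[0,0,0],"linear":[0,0,0],"gripper":0}]'
python3 - <<'E'
from h import *
crop(capture("scene"),"s10",220,280,200,150,4); crop(capture("top"),"t10",110,110,200,150,4)
E
```

```text
time_s: 32.17
tcp_pos: [0.6123, 0.2038, 0.0806]
ee_rot: [[1.0, -0.001, -0.001], [-0.001, -1.0, -0.0], [-0.001, 0.0, -1.0]]
wrist_force: [-0.7, -0.1, -4.4]
gripper_width: 0.337
time_s: 32.67
tcp_pos: [0.6118, 0.2046, 0.0632]
ee_rot: [[1.0, 0.001, 0.0], [0.001, -1.0, -0.0], [0.0, 0.0, -1.0]]
wrist_force: [0.0, -0.4, -4.5]
gripper_width: 0.338
```

View pics/s10.png

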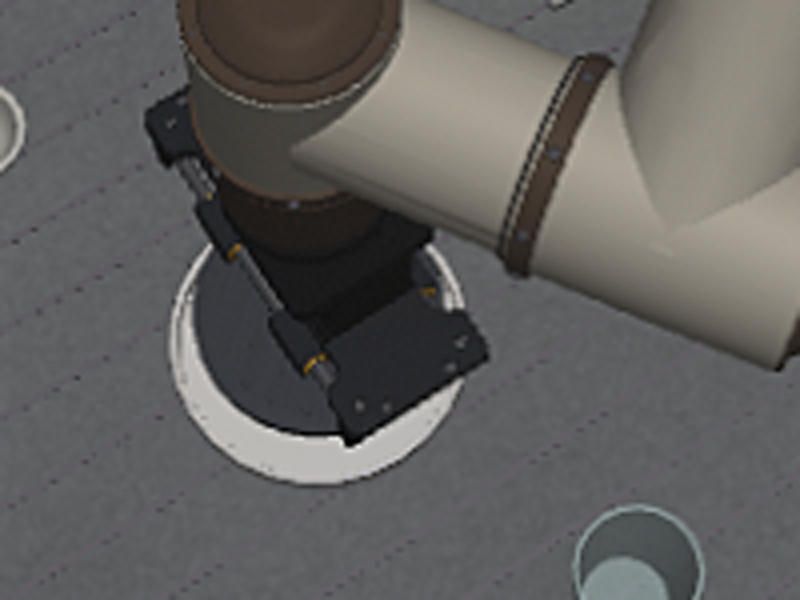

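View pics/t10.png

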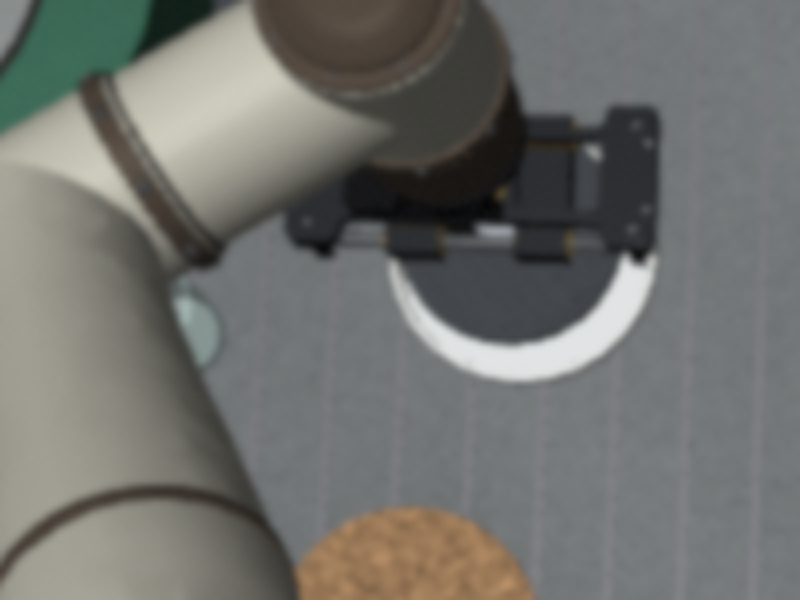

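Lap level, over the dish; the beaker stands clear.

```bash
python3 -m crank '[{"delta_rot":[0,0,0],"linear":[0.0016,0,0.008],"gripper":0},{"delta_rot":[0,0,0],"linear":[0,0,0.012],"gripper":0},{"delta_rot":[0,0,0],"linear":[0,0,0.011],"gripper":0},{"delta_rot":[0,0,0],"linear":[0,0,0.006],"gripper":0},{"delta_rot":[0,0,0],"linear":[0,0,0.003],"gripper":0},{"delta_rot":[0,0,0],"linear":[0,0,0.002],"gripper":0},{"delta_rot":[0,0,0],"linear":[0,0,0.001],"gripper":0},{"delta_rot":[0,0,0],"linear":[0,0,0],"gripper":0}]'
python3 -m crank '[{"delta_rot":[0,0,0],"linear":[0,0,0.0008],"gripper":0},{"delta_rot":[0,0,0],"linear":[0,0,0],"gripper":0}]'
```

```text
time_s: 33.78
tcp_pos: [0.6137, 0.2044, 0.0204]
ee_rot: [[1.0, 0.0, 0.0], [0.0, -1.0, 0.0], [0.0, -0.0, -1.0]]
wrist_force: [0.6, -0.1, -4.9]
gripper_width: 0.338
time_s: 34.02
tcp_pos: [0.6136, 0.2043, 0.0194]
ee_rot: [[1.0, 0.0, 0.0], [0.0, -1.0, 0.0], [0.0, -0.0, -1.0]]
wrist_force: [-0.3, 0.2, -4.0]
gripper_width: 0.338
```

```bash
python3 -m crank '[{"delta_rot":[0,0,0],"linear":[0,0,0.0008],"gripper":0},{"delta_rot":[0,0,0],"linear":[0,0,0],"gripper":0}]'
python3 -m crank '[{"delta_rot":[0,0,0],"linear":[0,0,0.0006],"gripper":0},{"delta_rot":[0,0,0],"linear":[0,0,0],"gripper":0}]'
```

```text
time_s: 34.28
tcp_pos: [0.6135, 0.2043, 0.0185]
ee_rot: [[1.0, 0.0, -0.0], [0.0, -1.0, -0.0], [-0.0, 0.0, -1.0]]
wrist_force: [-0.3, -1.0, -4.1]
gripper_width: 0.34
time_s: 34.52
tcp_pos: [0.6136, 0.2043, 0.0183]
ee_rot: [[1.0, 0.0, 0.0], [0.0, -1.0, -0.0], [0.0, 0.0, -1.0]]
wrist_force: [-1.1, 0.1, -1.5]
gripper_width: 0.336
```

```bash
python3 -m crank '[{"delta_rot":[0,0,0],"linear":[0,0,0.0004],"gripper":0},{"delta_rot":[0,0,0],"linear":[0,0,0],"gripper":0},{"delta_rot":[0,0,0],"linear":[0,0,0],"gripper":45},{"delta_rot":[0,0,0],"linear":[0,0,0],"gripper":60},{"delta_rot":[0,0,0],"linear":[0,0,0],"gripper":60},{"delta_rot":[0,0,0],"linear":[0,0,0],"gripper":60},{"delta_rot":[0,0,0],"linear":[0,0,-0.01],"gripper":70},{"delta_rot":[0,0,0],"linear":[0,0,-0.02],"gripper":80},{"delta_rot":[0,0,0],"linear":[0,0,-0.04],"gripper":90},{"delta_rot":[0,0,0],"linear":[0,0,-0.04],"gripper":100}]'
python3 -m crank '[{"delta_rot":[0,0,0],"linear":[-0.02,0,-0.03],"gripper":100},{"delta_rot":[0,0,0],"linear":[-0.04,0,0],"gripper":100},{"delta_rot":[0,0,0],"linear":[-0.04,0,0],"gripper":100},{"delta_rot":[0,0,0],"linear":[-0.04,0,0],"gripper":100},{"delta_rot":[0,0,0],"linear":[-0.04,0,0],"gripper":100},{"delta_rot":[0,0,0],"linear":[-0.02,0,0],"gripper":100},{"delta_rot":[0,0,0],"linear":[0,0,0],"gripper":100},{"delta_rot":[0,0,0],"linear":[0,0,0],"gripper":100}]'
python3 - <<'E'
from h import *
cv2.imwrite("pics/s11.png",capture("scene")["img"]); cv2.imwrite("pics/t11.png",capture("top")["img"])
E
```

```text
time_s: 35.78
tcp_pos: [0.6136, 0.2043, 0.1293]
ee_rot: [[1.0, 0.0, 0.0], [0.0, -1.0, -0.0], [0.0, 0.0, -1.0]]
wrist_force: [0.5, 0.4, 0.2]
gripper_width: 0.924
time_s: 36.78
tcp_pos: [0.4144, 0.2048, 0.1582]
ee_rot: [[1.0, 0.0, 0.002], [0.0, -1.0, 0.001], [0.002, -0.001, -1.0]]
wrist_force: [-0.2, 0.4, 0.7]
gripper_width: 1.002
```

View pics/s11.png

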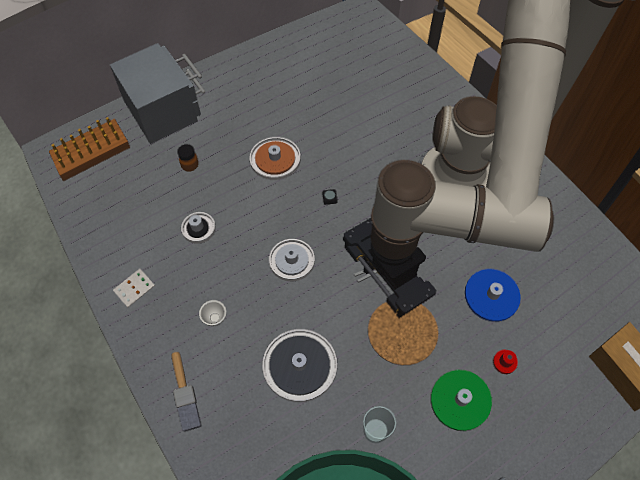

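View pics/t11.png

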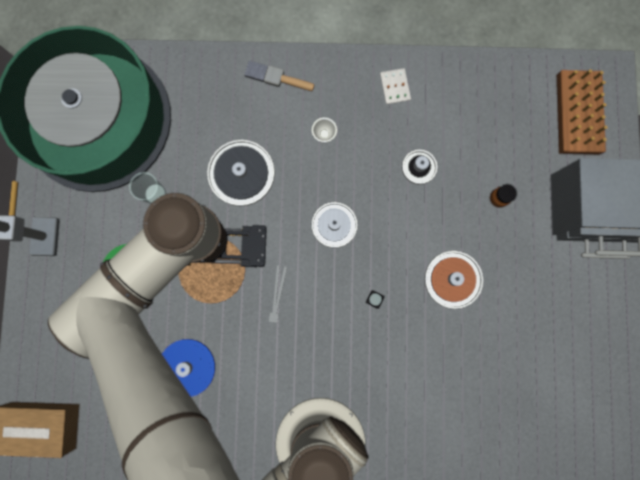

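All four laps sit in their own dishes: scene (299,365), (292,259), (275,156) and (198,227). The beaker (379,424) and jar (188,158) are where they were, and the gripper is touching nothing.

```bash
python3 -c "
from station import workorder
print(workorder.finish_job())"
```

```text
the job is handed in; nothing more can be done
None
```

All four laps are in their own dishes, and I handed the job in at about 37 s of the 128 s allowed. I took the stack apart from the top: tiny, small, medium, then large. Each lap was gripped by its hub and lowered in steps until the wrist force showed it touching the dish floor. The jaws opened only after that.

- **Laps:** The last scene and top pictures show each lap flat and hub up inside its dish, with rim showing all round.
- **Beaker and jar:** Both stand at the same pixel positions as at the start, compared by eye.
- **Robot:** The gripper is open, about 0.16 m up over the empty pad, touching nothing. In the readings I took, the wrist force stayed at about 5 N or less, apart from small transients.
- **Disagreements:** The large lap's touchdown reading was the weakest: the force only eased from -4.1 to -1.5 N. I lowered it another 0.4 mm before letting go and did not read the force again before release. The two cameras also differed by about 1 mm on the hub positions. No check failed.

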